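# Snap the glue-stick box shut all round

## Task

Close the blue glue-stick box: press down the yellow flap on each of its four sides with a fingertip until all four have clicked shut and lie flat. Only press: do not lift, tip or shove the box, which should stay where it stands, and leave the other things on the table alone.

Things in the scene. Friction and masses are not known exactly. Their poses are not given: they have to be found in the camera images.
- case: blue glue-stick box, loose, about 1 kg, 140 (x) x 200 (y) mm, corner posts 60.5 mm high, a fixed clear lid panel (top 59.5 mm high) and a yellow snap flap along each side. Origin: centre of the underside, z up; x points to the far flap, y to the left one. With flaps shut, press points lie 61 mm from the centre along -x (near), +x (far) and 91 mm along +y (left), -y (right)
- flap_near (a joint): angle of the yellow snap flap on the box's near (-x) side, 134 mm long, 30 mm from hinge (inner edge) to outer edge, 5 mm thick. 0 = open, outer edge tilted up 0.36 rad; 0.36 = snapped shut and level. Pushed less than about 0.2 it springs back; beyond, it snaps shut by itself and stays. Takes about 10 to 20 N straight down at the press point, more nearer the hinge
- press_near (a point): press point on top of the near (-x) flap, mid-length, 21 mm out from the hinge, 9 mm in from the outer edge; moves with the flap: 70 mm above the table when open, 63 mm shut. The hinge runs level along the box's y axis. Own x points from the hinge outwards, y along the hinge
- flap_far (a joint): angle of the yellow snap flap on the box's far (+x) side, 134 mm long, 30 mm from hinge (inner edge) to outer edge, 5 mm thick. 0 = open, outer edge tilted up 0.36 rad; 0.36 = snapped shut and level. Pushed less than about 0.2 it springs back; beyond, it snaps shut by itself and stays. Takes about 10 to 20 N straight down at the press point, more nearer the hinge
- press_far (a point): press point on top of the far (+x) flap, mid-length, 21 mm out from the hinge, 9 mm in from the outer edge; moves with the flap: 70 mm above the table when open, 63 mm shut. The hinge runs level along the box's y axis. Own x points from the hinge outwards, y along the hinge
- flap_left (a joint): angle of the yellow snap flap on the box's left (+y) side, 74 mm long, 30 mm from hinge (inner edge) to outer edge, 5 mm thick. 0 = open, outer edge tilted up 0.36 rad; 0.36 = snapped shut and level. Pushed less than about 0.2 it springs back; beyond, it snaps shut by itself and stays. Takes about 10 to 20 N straight down at the press point, more nearer the hinge
- press_left (a point): press point on top of the left (+y) flap, mid-length, 21 mm out from the hinge, 9 mm in from the outer edge; moves with the flap: 70 mm above the table when open, 63 mm shut. The hinge runs level along the box's x axis. Own x points from the hinge outwards, y along the hinge
- flap_right (a joint): angle of the yellow snap flap on the box's right (-y) side, 74 mm long, 30 mm from hinge (inner edge) to outer edge, 5 mm thick. 0 = open, outer edge tilted up 0.36 rad; 0.36 = snapped shut and level. Pushed less than about 0.2 it springs back; beyond, it snaps shut by itself and stays. Takes about 10 to 20 N straight down at the press point, more nearer the hinge
- press_right (a point): press point on top of the right (-y) flap, mid-length, 21 mm out from the hinge, 9 mm in from the outer edge; moves with the flap: 70 mm above the table when open, 63 mm shut. The hinge runs level along the box's x axis. Own x points from the hinge outwards, y along the hinge
- glue_stick: loose white glue stick, 100 mm long, 11 mm thick, lying near the box; origin under its middle, x along it. Bystander
- pencil: green pencil, about 180 mm long, 8 mm thick, lying near the box; origin under its middle, x along it. Bystander
- screwdriver: screwdriver, 170 mm long, lying beside the box, at most 35 mm high; origin under it near its middle, x along it. Bystander
- tape_roll: roll of black tape, 90 mm across, 24 mm high; origin under its centre. Bystander
- pliers: pliers with black grips, about 155 mm long, 14 mm high, lying flat; origin under the pivot. Bystander
- glue_gun: blue glue gun with an orange nozzle, lying on its side, about 240 x 130 mm, 44 mm high; origin under its barrel. Bystander
- mug: white mug, 80 mm across, 90 mm high; origin under its centre. Bystander

How it is judged:
By the outcome, as a careful person would: the job done as asked, in the order asked, and still so for the second after the job is handed in, with the robot touching nothing.
It also fails if it takes over 48 s, if anything falls off the work surface, if the arm or the gripper's body presses on something with over 40 N, if the wrist force passes 120 N, or if a joint passes its speed limit or range.

## Robot

A 6-joint arm with a two-finger parallel gripper is mounted at the origin on the work surface. World frame = base frame: x ahead of the robot, y to its left, z up, the work surface at z = 0. Lengths are in m, angles in rad, forces in N, time in s.
With the tool pointing down it reaches from about 0.275 to 0.825 m from the base axis. Payload 4.9 kg.
Tool frame: the origin (TCP) lies midway between the tips of the shut fingers; the grasp point (between the pads) lies 19 mm behind it (grip_point_offset is the distance from the TCP to the grasp point, in m); z points along the fingers, y is the line along which they close (so a half turn about z gives the same grasp; the last joint's range is limited). The gripper opens to 85 mm and grips with 20 to 120 N. Pads are 22 mm wide; open, the fingers measure 114 mm over their backs; the gripper's body (76 mm by 85 mm) begins 54 mm behind the grasp point. The pads swing forward as they close: fully open they stand 13 mm farther back than shut.
Start: joints at [1.024, 0.326, -0.193, 1.052, 0, 1.437], TCP at [0.221, 0.504, 0.231] pointing down, gripper open.
Joint ranges: [-2.65, 2.65], [-0.97, 1.79], [-1.3, 1.35], [-1.93, 2.1], [-1.47, 1.37], [-3.14, 3.14]. Speed limits (rad/s): [2.57, 2.57, 3.14, 3.14, 3.14, 3.14].

## Interface

Orientations are given as a rotation vector (axis times angle).
In Python, from cell import * gives the robot as it stands. Calls block until the motion is done:
- movep(position, orientation): joint-space move of the TCP to a pose.
- move_l(position, velocity=0.15, rot=None, until_force=None): straight line of the TCP; rot=None keeps the orientation; velocity is the mean speed in m/s. With until_force (N) it stops when the force on the tool has changed by that much, and returns True; else False.
- set_joints(angles): joint-space move.
- let_go() and grab(newtons=None): open the fingers fully, or close them until they stop; newtons is the grip in N (None keeps the last).
- sleep(seconds).
- ik(position, orientation): joint angles nearest the present ones, or None.
- get_state(): the state.
- grab_frame(name): name is "side" or "top" or "wrist"; returns a dict with "img" (400x640x3 uint8, red, green, blue), "fx", "fy", "cx", "cy" (pixels), "cam_to_world" (4x4, takes a point from camera to world coordinates); the wrist camera has in their place "T_tool_cam" (4x4, takes a point from camera to tool coordinates, whose origin is the TCP and whose axes are the flange's). Camera axes: x right, y down, z forward; pixel columns grow to the right and rows downward; lengths in m; the calibration is good to about 2 mm. A picture is of the moment at which its call begins: read the wrist's pose just before it. There is no depth.
A pose or a line that the arm cannot do raises MotionError and nothing moves.
- sign_off(): hands the job in; it is judged then, once.
Trained networks look in the newest picture that a camera, given by its name, has taken for a name from the list of things; names that differ only in an ending like _2 or _b are one class to them, and where a whole thing is asked for, a point or a joint stands for the part that bears it (a point fixed in the world has none). Each returns a list of dicts, best first, with "score" (0 to 1); they miss things now and then, are a little off and sometimes report something else, mostly with a low value. They report only what shows in the picture. A call takes as long as a camera call.
- spot_in(camera, name): "centre" ([column, row] in pixels, amid what is visible of it).
- silhouettes(camera, name): "mask" (400x640 bool, what is visible of it) and "centre" ([column, row] in pixels, amid what is visible of it).
- tip_of(camera, name): "centre" ([column, row] in pixels: a listed point, or the origin of a listed thing).
The state is a dict: "clock": time; "q": joint angles; "joint_velocities": joint speeds; "tau": joint torques, N m; "position": TCP position; "eef_rot": TCP orientation; "contact_force": force on the tool from outside, world axes, zero at the start; "wrist_torque": the same for the moment, N m; "finger_gap": opening from 0.0 (shut) to 1.0 (fully open); "grasp_force": force on a finger pad.
Only numpy, scipy, OpenCV 4.12 (cv2) and the standard library are available. Lean on these libraries where they do the work, as an engineer would, in place of code of your own. Each camera call takes 0.05 s, during which the arm holds its last target. There are 200 camera calls.

## Working session

There is one attempt and no reset: what is moved stays moved. The work goes in short steps, each a Python script; the robot and the scene stay as the last script left them, time stands still between calls to the robot, and variables do not carry over. Pictures are saved under pics/ and viewed, at most 10 in all, crops included, and the job is handed in when it is done.

```bash
mkdir -p pics; cat > h.py <<'E'
from cell import *
import numpy as np, cv2
def ray(f,px,T=None):
    T=np.array(f["cam_to_world"]) if T is None else T
    d=T[:3,:3]@np.array([(px[0]-f["cx"])/f["fx"],(px[1]-f["cy"])/f["fy"],1]); return T[:3,3],d
def onz(f,px,z,T=None):
    o,d=ray(f,px,T); return o+d*(z-o[2])/d[2]
def save(f,n): cv2.imwrite(f"pics/{n}.png",f["img"][:,:,::-1])
E
python3 - <<'E'
from h import *
s=get_state();print(s["clock"],s["position"],s["eef_rot"],s["contact_force"])
for c in("top","side"):
    f=grab_frame(c);save(f,c+"0")
    print(c,np.array(f["cam_to_world"])[:3].round(3).tolist())
    for n,z in(("case",0),("press_near",.07),("press_far",.07),("press_left",.07),("press_right",.07),("mug",0),("glue_gun",0),("screwdriver",0)):
        for r in tip_of(c,n)[:2]: print(n,np.round(r["centre"],1),round(r["score"],2),onz(f,r["centre"],z).round(4))
E
```

```text
0.0 [0.22030812 0.50330757 0.23048962] [-6.43590088e-01 -3.07435085e+00  2.57702884e-03] [-0.41892887  0.01096194 -0.27378191]
top [[0.002, -0.998, 0.069, 0.508], [-1.0, -0.003, -0.017, 0.03], [0.017, -0.069, -0.997, 1.137]]
case [352.4 215.8] 0.69 [ 0.5294 -0.0861  0.    ]
case [355.6 234.6] 0.27 [ 0.4739 -0.0953  0.    ]
press_near [351.9 236.7] 0.6 [ 0.4702 -0.0773  0.07  ]
press_far [356.9 191.7] 0.68 [ 0.5953 -0.0918  0.07  ]
press_far [370.3 136. ] 0.29 [ 0.7533 -0.1305  0.07  ]
press_left [320.6 215.5] 0.81 [0.5287 0.0096 0.07  ]
press_right [384.8 219.2] 0.67 [ 0.5187 -0.1692  0.07  ]
press_right [320.1 213. ] 0.44 [0.5356 0.011  0.07  ]
mug [474.8 212.9] 0.73 [ 0.5387 -0.4518  0.    ]
glue_gun [154.2 200. ] 0.7 [0.5748 0.4987 0.    ]
screwdriver [297.2 206.4] 0.52 [0.5569 0.0776 0.    ]
side [[-0.966, -0.186, 0.179, 0.312], [-0.258, 0.662, -0.703, 1.159], [0.013, -0.726, -0.688, 1.205]]
press_near [356.4 181.7] 0.69 [ 0.4747 -0.0956  0.07  ]
press_near [372.5 198.7] 0.54 [ 0.4092 -0.0299  0.07  ]
press_far [322.5 178.6] 0.64 [ 0.5866 -0.08    0.07  ]
press_left [332.9 196.5] 0.48 [ 0.5337 -0.0055  0.07  ]
press_right [342.6 165.6] 0.49 [ 0.5364 -0.1636  0.07  ]
mug [356.6 129. ] 0.68 [ 0.5447 -0.4792  0.    ]
glue_gun [275.7 337.8] 0.74 [0.5704 0.4882 0.    ]
screwdriver [318.4 228.4] 0.57 [0.5585 0.0788 0.    ]
```

View pics/top0.png

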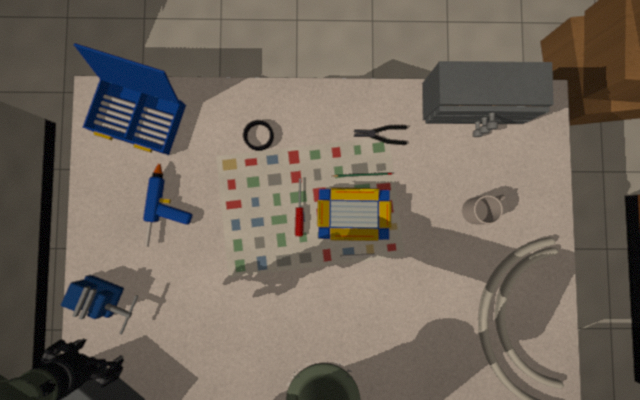

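```bash
python3 - <<'E'
from h import *
f=grab_frame("wrist"); T=np.array(f["T_tool_cam"]);print(T.round(3).tolist(),f["fx"],f["cx"])
rot=[0,np.pi,0]
from scipy.spatial.transform import Rotation as R
# put camera above box centre at height ~0.33
for yaw in(0,np.pi/2,-np.pi/2,np.pi):
    M=R.from_euler('z',yaw)*R.from_rotvec([np.pi,0,0])
    off=M.apply(T[:3,3]); fw=M.apply(T[:3,2]); 
    for h in(.2,.25,.3):
        o=off+[0,0,h]; hit=o+fw*(.065-o[2])/fw[2]
        p=[.532-hit[0],-.082-hit[1],h]
        print(yaw,h,np.round(p,3),ik(p,M.as_rotvec()))
E
```

```text
[[0.0, -0.96, -0.278, 0.07], [1.0, 0.0, 0.0, 0.001], [-0.0, -0.278, 0.96, -0.142], [0.0, 0.0, 0.0, 1.0]] 324.6483848349002 319.8202526550455
0 0.2 [ 0.542 -0.081  0.2  ] [-0.28286085  0.34588821 -0.24744651  0.9774616   0.          2.8587318 ]
0 0.25 [ 0.557 -0.081  0.25 ] [-0.27556477  0.33839138 -0.12632042  1.10608453  0.          2.86602788]
0 0.3 [ 0.571 -0.081  0.3  ] [-0.26863107  0.34399322  0.00874993  1.23555304  0.          2.87296158]
1.5707963267948966 0.2 [ 0.531 -0.072  0.2  ] [-0.27197947  0.3233683  -0.28028929  0.96713874  0.          1.29881686]
1.5707963267948966 0.25 [ 0.531 -0.057  0.25 ] [-0.24553757  0.28469499 -0.20193711  1.08416423  0.          1.32525876]
1.5707963267948966 0.3 [ 0.531 -0.043  0.3  ] [-0.21883777  0.25760624 -0.11069723  1.20249285  0.          1.35195856]
-1.5707963267948966 0.2 [ 0.533 -0.092  0.2  ] [-0.30798544  0.33262502 -0.26686454  0.97130677  0.         -1.87878177]
-1.5707963267948966 0.25 [ 0.533 -0.107  0.25 ] [-0.33357993  0.30266831 -0.17701768  1.09111034  0.         -1.90437626]
-1.5707963267948966 0.3 [ 0.533 -0.121  0.3  ] [-0.35881288  0.2847773  -0.07410172  1.21191731  0.         -1.92960921]
3.141592653589793 0.2 [ 0.522 -0.083  0.2  ] [-0.29759729  0.30980261 -0.29977168  0.96122204  0.         -0.29759729]
3.141592653589793 0.25 [ 0.507 -0.083  0.25 ] [-0.30599255  0.24715071 -0.25269664  1.07094899  0.         -0.30599255]
3.141592653589793 0.3 [ 0.493 -0.083  0.3  ] [-0.31486775  0.19403357 -0.19274985  1.18401291  0.         -0.31486775]
```

```bash
cat >> h.py <<'E'
from scipy.spatial.transform import Rotation as R
def wrist():
    s=get_state(); f=grab_frame("wrist"); P=np.eye(4); P[:3,:3]=R.from_rotvec(s["eef_rot"]).as_matrix(); P[:3,3]=s["position"]
    return f,P@np.array(f["T_tool_cam"])
DOWN=(R.from_euler('z',np.pi)*R.from_rotvec([np.pi,0,0])).as_rotvec()
N=["press_near","press_far","press_left","press_right"]
E
python3 - <<'E'
from h import *
grab(40)
movep([.502,-.083,.26],DOWN)
f,T=wrist();save(f,"w1")
print(get_state()["clock"])
for n in N:
    for r in tip_of("wrist",n)[:3]: print(n,np.round(r["centre"],1),round(r["score"],2),onz(f,r["centre"],.07,T).round(4))
for r in silhouettes("wrist","case")[:1]:
    m=r["mask"].astype(np.uint8);print(cv2.boundingRect(m))
E
```

```text
4.0917
press_near [318.8 149.5] 0.59 [ 0.4739 -0.0828  0.07  ]
press_far [317.1 258.3] 0.75 [ 0.5954 -0.0846  0.07  ]
press_far [305.3  90.1] 0.4 [ 0.4167 -0.0959  0.07  ]
press_left [399.7 207.6] 0.67 [0.5357 0.0039 0.07  ]
press_right [231.6 204.3] 0.73 [ 0.5323 -0.1758  0.07  ]
(220, 133, 196, 137)
```

View pics/w1.png

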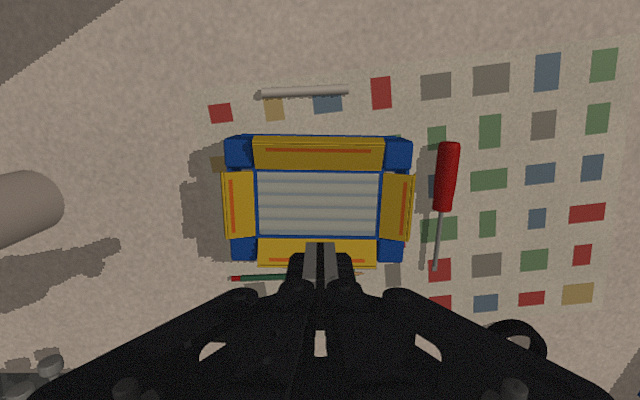

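```bash
cat >> h.py <<'E'
def press(c,yaw,d,zmin=.0615,F=32):
    rot=(R.from_euler('z',yaw)*R.from_rotvec(DOWN)).as_rotvec()
    p=np.array(c)+R.from_euler('z',yaw).as_matrix()[:2,:2]@np.array(d)
    move_l([*p,.095],.2,rot=rot)
    hit=move_l([*p,zmin],.03,until_force=F)
    s=get_state();print(d,hit,np.round(s["position"],4),np.round(s["contact_force"],1),round(s["clock"],2))
    move_l([*p,.095],.15)
D={"near":(-.061,0),"far":(.061,0),"left":(0,.091),"right":(0,-.091)}
E
python3 - <<'E'
from h import *
c,y=(.5343,-.085),-.018
movep([.5343-.061,-.085,.12],DOWN)
press(c,y,D["near"])
movep([.502,-.083,.26],DOWN)
f,T=wrist();save(f,"w2")
print(get_state()["clock"])
for n in N:
    for r in tip_of("wrist",n)[:1]: print(n,np.round(r["centre"],1),round(r["score"],2),onz(f,r["centre"],.07,T).round(4))
E
```

```text
(-0.061, 0) False [ 0.4731 -0.0838  0.0626] [-5.6  0.8 16.4] 6.51
7.6417
press_near [322.6 149.3] 0.89 [ 0.4727 -0.0794  0.07  ]
press_left [400.3 208.9] 0.61 [0.536  0.0038 0.07  ]
press_right [234.3 205.7] 0.62 [ 0.5325 -0.1732  0.07  ]
```

View pics/w2.png

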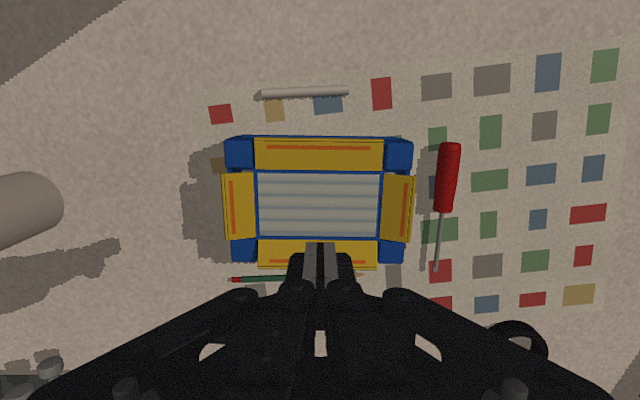

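Near flap now lies level between its posts (rows 139–170), and the box hasn't moved visibly. Now I'll press the other three.

```bash
python3 - <<'E'
from h import *
c,y=(.5347,-.085),-.018
movep([.5347,.006,.12],DOWN)
press(c,y,D["left"],.061)
press(c,y,D["far"],.061)
press(c,y,D["right"],.061)
movep([.40,-.083,.26],DOWN)
f,T=wrist();save(f,"w3")
print(get_state()["clock"])
for n in N:
    for r in tip_of("wrist",n)[:1]: print(n,np.round(r["centre"],1),round(r["score"],2),onz(f,r["centre"],.063,T).round(4))
E
```

```text
(0, 0.091) False [0.5363 0.006  0.0624] [-5.7  1.3 17.2] 10.12
(0.061, 0) False [ 0.5959 -0.0862  0.0627] [-4.5  1.8 14.7] 12.47
(0, -0.091) False [ 0.5331 -0.1761  0.0624] [-3.7  1.7 15.2] 14.83
16.1833
press_near [319.1 241.5] 0.79 [ 0.4758 -0.0834  0.063 ]
press_far [318.1 333.4] 0.41 [ 0.5978 -0.0847  0.063 ]
press_left [393.2 288.7] 0.63 [0.5358 0.0037 0.063 ]
press_right [238.8 285.6] 0.7 [ 0.5317 -0.1776  0.063 ]
```

View pics/w3.png

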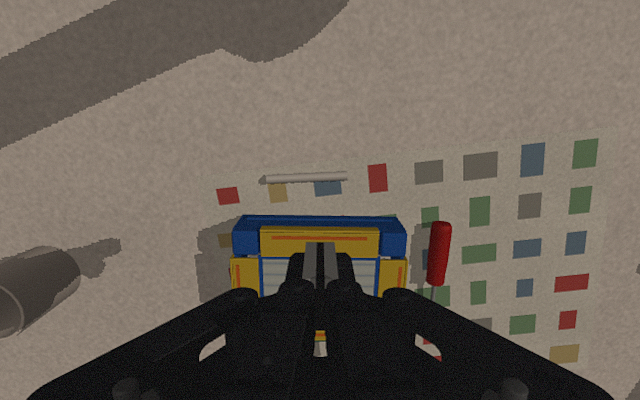

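This view hides the far side behind the gripper: only the near flap (319,240) and parts of the left and right flaps show. I'll look again from farther out.

```bash
python3 - <<'E'
from h import *
movep([.56,-.085,.26],DOWN)
f,T=wrist();cv2.imwrite("pics/w4.png",cv2.resize(f["img"][20:280,160:480,::-1],None,fx=2.4,fy=2.2,interpolation=3))
print(get_state()["clock"])
for n in N:
    for r in tip_of("wrist",n)[:1]: print(n,np.round(r["centre"],1),round(r["score"],2),onz(f,r["centre"],.063,T).round(4))
E
```

```text
17.1167
press_near [320.6  92. ] 0.95 [ 0.4749 -0.0834  0.063 ]
press_far [318.1 211.1] 0.61 [ 0.5984 -0.086   0.063 ]
press_left [404.6 154.2] 0.77 [0.5362 0.0041 0.063 ]
press_right [230.1 151.6] 0.86 [ 0.5336 -0.1773  0.063 ]
```

View pics/w4.png

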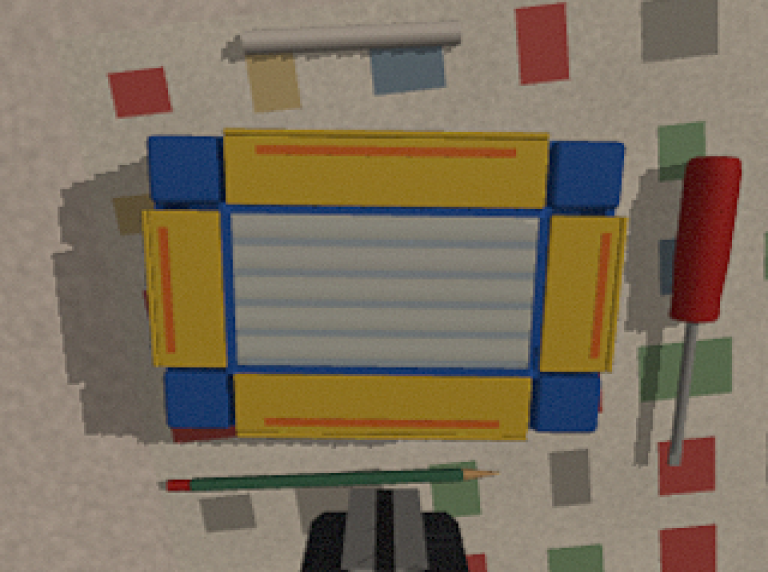

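All four flaps are visible, with stripes at near (385,150), far (380,423), left (600,295) and right (167,290). From above I can't tell whether they're level, so I'll take one oblique look.

```bash
python3 - <<'E'
from h import *
ok=False
for a in(.7,.6,.5,.4):
    M=R.from_euler('y',-a)*R.from_rotvec(DOWN)
    for x in(.36,.40,.44):
        for z in(.15,.18,.21):
            try: q=ik([x,-.085,z],M.as_rotvec())
            except Exception: q=None
            if q is not None and not ok:
                ok=True; print(a,x,z,M.apply([0,0,1])); best=([x,-.085,z],M.as_rotvec())
movep([.42,-.085,.26],DOWN)
movep(*best)
f,T=wrist(); print(T[:3,3].round(3),get_state()["clock"])
m=[p for p in [(.464,-.185),(.604,-.185),(.464,.015),(.604,.015)]]
uv=[]
for p in m:
    c=T[:3,:3].T@(np.array([*p,.06])-T[:3,3]); uv.append((c[0]/c[2]*f["fx"]+f["cx"],c[1]/c[2]*f["fy"]+f["cy"]))
uv=np.array(uv);print(uv.round())
im=f["img"][:,:,::-1]
u0,v0=np.maximum(uv.min(0)-30,0).astype(int);u1,v1=(uv.max(0)+40).astype(int)
cr=im[v0:v1,u0:u1];k=min(780/cr.shape[1],580/cr.shape[0])
cv2.imwrite("pics/w5.png",cv2.resize(cr,None,fx=k,fy=k,interpolation=3))
E
```

```text
0.7 0.36 0.18 [ 6.44217687e-01  1.22464680e-16 -7.64842187e-01]
[ 0.216 -0.086  0.244] 18.8167
[[216. 184.]
 [244. 248.]
 [427. 184.]
 [397. 248.]]
```

View pics/w5.png

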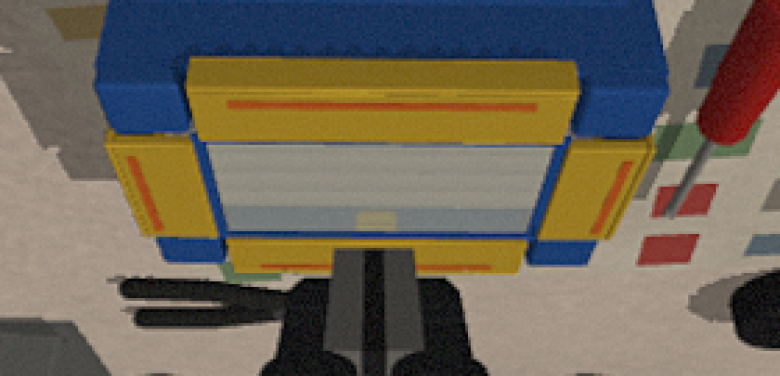

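```bash
python3 - <<'E'
from h import *
f,T=wrist(); c=np.array([.535,-.086]);Y=R.from_euler('z',-.018).as_matrix()[:2,:2]; k=2.776
def pj(d,z):
    p=np.array([*(c+Y@np.array(d)),z]);q=T[:3,:3].T@(p-T[:3,3]);return ((np.array([q[0]/q[2]*f["fx"]+f["cx"]-186,q[1]/q[2]*f["fy"]+f["cy"]-154]))*k).round()
for lab,a in(("shut",0),("open",.36)):
    for n,(u,h0,L) in dict(near=((-1,0),40,67),far=((1,0),40,67),left=((0,1),70,37),right=((0,-1),70,37)).items():
        u=np.array(u);w=np.array([u[1],-u[0]])
        for s,nm in((0,"hinge"),(30,"edge")):
            r=h0+s*np.cos(a);z=.063+s/1000*np.sin(a)
            print(lab,n,nm,[pj((u*r+w*L*e)/1000,z).tolist() for e in(-1,1)])
E
```

```text
shut near hinge [[193.0, 136.0], [556.0, 140.0]]
shut near edge [[180.0, 87.0], [573.0, 93.0]]
shut far hinge [[522.0, 239.0], [219.0, 235.0]]
shut far edge [[512.0, 268.0], [227.0, 265.0]]
shut left hinge [[562.0, 145.0], [530.0, 236.0]]
shut left edge [[643.0, 146.0], [597.0, 236.0]]
shut right hinge [[211.0, 232.0], [186.0, 140.0]]
shut right edge [[143.0, 231.0], [104.0, 139.0]]
open near hinge [[193.0, 136.0], [556.0, 140.0]]
open near edge [[177.0, 116.0], [575.0, 121.0]]
open far hinge [[522.0, 239.0], [219.0, 235.0]]
open far edge [[514.0, 287.0], [224.0, 284.0]]
open left hinge [[562.0, 145.0], [530.0, 236.0]]
open left edge [[642.0, 170.0], [596.0, 258.0]]
open right hinge [[211.0, 232.0], [186.0, 140.0]]
open right edge [[144.0, 253.0], [105.0, 164.0]]
```

The observed edges match the shut prediction for all four flaps: near row ~92, far ~272, left (655,140) and right (107,133).

```bash
python3 -c "
from h import *
print(get_state()['clock']);print(sign_off())"
```

```text
18.8667
the job is handed in; nothing more can be done
None
```

All four flaps are pressed shut and lie flat, the box stayed where it stood, nothing else was touched, and the job was handed in at 18.9 s of the 48 s allowed.

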